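# Click-test the push switches in the slide rule drawer, lightest first

### The job

Click-test the two push switches with round buttons that are screwed down in the drawer, easiest first: press the broad mushroom button, the light one, down until it clicks and let it spring back up, then do the same with the narrow plunger, which is much stiffer. Leave the square key unpressed and the stopwatch where it lies.

Things in the scene. Friction and masses are not known exactly. Their poses are not given: they have to be found in the camera images.
- broad_top (a point): Centre of the top of the broad, light button: a round cream mushroom cap, 40 mm in diameter at its rim with a flat top 26 mm across, on a black bakelite block 56 x 56 x 26 mm fixed to the sage-green drawer floor. The top is 50 mm above the drawer floor (64 mm above the bench) when up, and higher than the drawer's walls (58 mm above the bench). The point moves down with the button; z is up. Nothing near the three switches stands higher than their buttons.
- broad_key (a joint): How far the broad button is pressed straight down, in m: 0 up, clicks at 0.005, bottom stop at 0.008. A spring returns it. Force about 1.2 N to start it, 3 N at the click, 4 N at the bottom.
- narrow_top (a point): Centre of the flat top of the narrow, stiff button: a cream round plunger 20 mm in diameter, standing 30 mm out of the same kind of black block (56 x 56 x 26 mm). The top is 56 mm above the drawer floor (70 mm above the bench) when up, and moves down with the button; z is up.
- narrow_key (a joint): How far the narrow plunger is pressed straight down, in m: 0 up, clicks at 0.005, bottom stop at 0.008. A spring returns it. Force about 3 N to start it, 7 N at the click, 9.4 N at the bottom.
- square_top (a point): Centre of the flat top of the square cream key, 34 x 34 mm, on the same kind of black block; its top is 50 mm above the drawer floor. Not to be pressed. The three switches stand in any order, at least 110 mm apart centre to centre.
- square_key (a joint): How far the square key is pressed straight down, in m: 0 up, bottom stop at 0.008; middling spring, 2 N to start it, 6 N at the bottom.
- stopwatch_mid (a point): Centre of the loose black bakelite stopwatch, 54 mm in diameter and 18 mm thick, lying face up on the drawer floor behind the switches (further from the robot); 9 mm above the drawer floor. Its crown points along its own x axis.

How it is judged:
On the way, in this order (a step that is already met when the one before it is completed fails the run):
1. the broad button is pressed to its click (5 mm down) (value of joint broad_key above 0.005 m), for 0.05 s.
2. the narrow plunger is pressed to its click (5 mm down) with the broad button up again (value of joint narrow_key above 0.005 m and value of joint broad_key below 0.0015 m), for 0.05 s.
At the end, for the whole second after the job is handed in: Both round buttons have been clicked, broad then narrow; all three keys are up again (within 1.5 mm) and the stopwatch lies within 20 mm of where it was (value of joint each of broad_key, narrow_key, square_key below 0.0015 m and distance of stopwatch_mid from where it was at the start of the episode below 0.02 m); the robot touches nothing.
It fails at once if the square key is pressed more than 3 mm (value of joint square_key above 0.003 m).
It fails at once if the stopwatch is moved more than 20 mm (distance of stopwatch_mid from where it was at the start of the episode above 0.02 m).
It also fails if it takes over 32 s, if anything falls off the work surface, if the arm or the gripper's body presses on something with over 40 N, if the wrist force passes 120 N, or if a joint passes its speed limit or range.

### The arm

A 7-joint arm with a two-finger parallel gripper is mounted at the origin on the work surface. World frame = base frame: x ahead of the robot, y to its left, z up, the work surface at z = 0. Lengths are in m, angles in rad, forces in N, time in s.
With the tool pointing down it reaches from about 0.425 to 1.025 m from the base axis. Payload 9.4 kg.
Tool frame: the origin (TCP) lies at the very end of the fingers, on their centre line; the grasp point (between the pads) lies 19 mm behind it; z points along the fingers, y is the line along which they close (so a half turn about z gives the same grasp; the last joint's range is limited). The gripper opens to 85 mm and grips with 20 to 120 N. Pads are 22 mm wide; open, the fingers measure 114 mm over their backs; the gripper's body (76 mm by 85 mm) begins 54 mm behind the grasp point. The pads swing forward as they close: fully open they stand 13 mm farther back than shut.
Start: joints at [-1.194, 0.599, -0.003, 1.599, 0.002, 0.943, -0.08], TCP at [0.318, 0.652, 0.231] pointing down, gripper open.
Joint ranges: [-2.57, 2.57], [-0.35, 1.97], [-1.29, 1.29], [0.11, 2.56], [-1.05, 4.19], [0.11, 1.86], [-2.63, 2.63]. Speed limits (rad/s): [2.22, 2.22, 3.01, 3.01, 3.14, 3.14, 3.14].

### API

Orientations are given as a unit quaternion [w, x, y, z].
In Python, from station import r gives the robot as it stands.
- The arm moves only by the tool apply_moves, never from a script. Its argument "deltas" is a list of rows, each an object with "jaw": the finger opening in cm, from 0 to 8.54; "dp": the shift along the tool's x, y, z in cm, a list of three; "rotation": the turn, a rotation vector about the tool's x, y, z in degrees, a list of three. A call has 1 to 12 rows; each row is the pose to reach, as a shift and turn from the pose commanded when the call began, along the tool's axes at that moment; what a row does not reach only later rows make up. A row lasts 1/10 s, in which the tool goes at most 50 mm and 8.59 degrees, less where a joint would pass 70% of its speed; a pose out of reach is approached as far as the arm can. A call with a gripper value outside its range is refused whole. The fingers move at their own pace and stop on an object; "squeeze" is the grip in N (left out, the last holds). Time passes only in rows, so rows that repeat a pose let the fingers close. It gives the time, the measured TCP pose, the force, the opening and the grip force at its end, in the units of the state.
- r.state(): the state, without advancing time (a new reading comes with each control period).
- r.camera(name): name is "side" or "top"; returns (picture, depth): 400x640x3 uint8, red, green, blue; 400x640 float32, m along the optical axis (not along the pixel's ray), 0 where there is no reading.
- r.calibration(name): a dict with "K" (3x3 intrinsics, pixels), "pose" (4x4, takes a point from camera to world coordinates). Camera axes: x right, y up, looking along -z (the intrinsics and any distortion apply to the point x, -y, -z); pixel columns grow to the right and rows downward; lengths in m; the calibration is good to about 2 mm. A picture is of the moment at which its call begins. calibration takes no time and is no camera call.
- r.close_job(): hands the job in; it is judged then, once.
The state is a dict: "t": time; "joints": joint angles; "qvel": joint speeds; "effort": joint torques, N m; "tcp_pos": TCP position; "tcp_rot": TCP orientation; "contact_force": force on the tool from outside, world axes, zero at the start; "wrist_torque": the same for the moment, N m; "opening": finger opening in m; "gripper_force": force on a finger pad.
Only numpy, scipy, OpenCV 4.12 (cv2) and the standard library are available. Lean on these libraries where they do the work, as an engineer would, in place of code of your own. Each camera call takes 0.05 s, during which the arm holds its last target. There are 200 camera calls.

## Working session

There is one attempt and no reset: what is moved stays moved. The work goes in short steps, Python scripts to look and compute and a tool call to move; the robot and the scene stay as the last step left them, time stands still between calls to the robot, and variables do not carry over. Pictures are saved under pics/ and viewed, at most 10 in all, crops included, and the job is handed in when it is done.

Besides the shell and the picture viewer there is one more tool, called after "Request:" in YAML: its name, and indented under it one key for each argument. apply_moves: Moves the arm, as the interface text tells. Its arguments: {"type":"object","properties":{"deltas":{"type":"array","items":{"type":"object","properties":{"jaw":{"type":"number"},"dp":{"type":"array","items":{"type":"number"}},"rotation":{"type":"array","items":{"type":"number"}}}}},"squeeze":{"type":"number"}},"required":["deltas"]}

```bash
ls; mkdir -p pics; python3 - <<'E'
from station import r
import cv2,numpy as np
for n in("top","side"):
    p,d=r.camera(n); cv2.imwrite(f"pics/{n}0.png",p[:,:,::-1]); np.savez(f"{n}0.npz",p=p,d=d)
    c=r.calibration(n); print({k:np.round(v,4).tolist() if not isinstance(v,str) else v for k,v in c.items()})
print(r.state())
E
```

```text
pics
{'K': [[451.9563, 0.0, 318.248], [0.0, 451.9563, 197.0112], [0.0, 0.0, 1.0]], 'pose': [[-0.1235, 0.9678, -0.2194, 0.465], [-0.9923, -0.1216, 0.0221, 0.0223], [-0.0053, 0.2204, 0.9754, 0.8083], [0.0, 0.0, 0.0, 1.0]]}
{'K': [[434.2391, 0.0, 320.2767], [0.0, 434.2391, 195.6547], [0.0, 0.0, 1.0]], 'pose': [[-0.7943, 0.3762, -0.4771, 0.2261], [-0.6074, -0.5074, 0.6112, 0.5152], [-0.0121, 0.7753, 0.6315, 0.5984], [0.0, 0.0, 0.0, 1.0]]}
{'t': 0.1, 'joints': array([-1.19368601,  0.60006078, -0.00252957,  1.60006071,  0.00179118,
        0.9429074 , -0.07981952]), 'qvel': array([ 2.16209542e-04, -1.54090593e-03,  1.11734598e-03, -2.40074988e-03,
       -2.96620659e-04, -1.87956681e-03,  8.29050809e-06]), 'effort': array([ 4.69929480e-03, -7.77987885e+01,  1.56980373e+00, -2.58625710e+01,
        1.25916101e-02,  5.44794457e-03,  4.88007663e-05]), 'tcp_pos': array([0.3176642 , 0.6512223 , 0.23048834]), 'tcp_rot': array([-9.53752735e-05,  2.24952118e-01,  9.74369555e-01, -7.10694828e-04]), 'contact_force': array([0.56716162, 0.35743923, 0.3053011 ]), 'wrist_torque': array([ 0.01937465,  0.01004748, -0.02000716]), 'gripper_force': 0.0, 'opening': 0.0855024459658656}
```

View pics/top0.png

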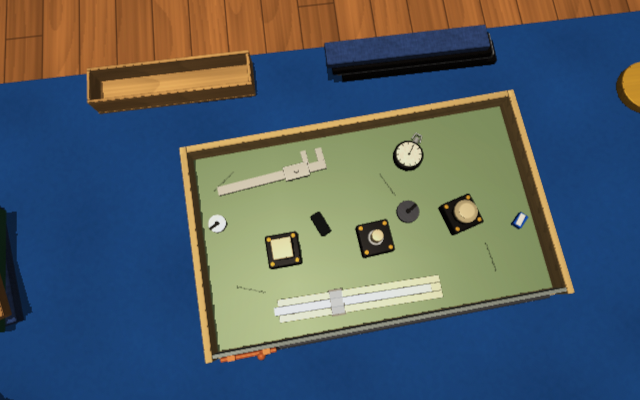

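View pics/side0.png

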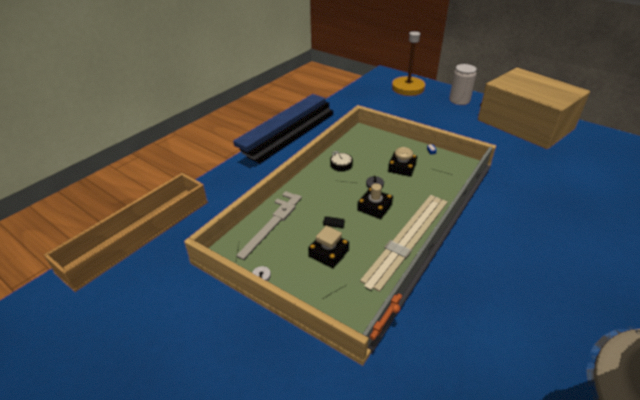

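Top view: square key at about (284,249), narrow plunger (376,237), broad mushroom (466,211), stopwatch (408,155). The side view agrees, with broad at (403,155) and narrow at (376,188).

```bash
cat > h.py <<'E'
import numpy as np,cv2
from station import r
def ray(n,uv):
    c=r.calibration(n);K=c["K"];T=np.array(c["pose"])
    q=np.c_[np.atleast_2d(uv),np.ones(len(np.atleast_2d(uv)))]@np.linalg.inv(K).T
    return T[:3,3],(q*[1,-1,-1])@T[:3,:3].T
def plane(n,uv,z):
    o,d=ray(n,uv); return o+d*((z-o[2])/d[:,2])[:,None]
E
python3 - <<'E'
from h import *
for n,S in {"top":{"sq":(284,249,.064),"narrow":(376,237,.07),"broad":(466,211,.064)},"side":{"sq":(328,237,.064),"narrow":(376,188,.07),"broad":(403,155,.064)}}.items():
    f=np.load(n+"0.npz");p,D=f["p"],f["d"]
    hsv=cv2.cvtColor(p,cv2.COLOR_RGB2HSV)
    for k,(u,v,z) in S.items():
        ys,xs=np.mgrid[v-24:v+25,u-24:u+25]
        uv=np.c_[xs.ravel(),ys.ravel()].astype(float); o,d=ray(n,uv)
        P=o+d*D[ys,xs].reshape(-1,1)
        h=np.abs(P[:,2]-z)<.004
        m=uv[h]; print(n,k,h.sum(),"med z",P[h,2].mean().round(4),"uvc",m.mean(0).round(1),"depth xy",P[h,:2].mean(0).round(4),"plane xy",plane(n,m.mean(0),z)[0,:2].round(4),"extent",np.ptp(P[h,:2],axis=0).round(3))
a=cv2.imread("pics/top0.png")[180:280,260:500];cv2.imwrite("pics/c1.png",cv2.resize(a,None,fx=3.3,fy=3.3,interpolation=2))
a=cv2.imread("pics/side0.png")[135:275,300:440];cv2.imwrite("pics/c2.png",cv2.resize(a,None,fx=4,fy=4,interpolation=2))
E
```

```text
top sq 423 med z 0.0647 uvc [281.7 248.5] depth xy [0.5536 0.0758] plane xy [0.5537 0.0759] extent [0.035 0.035]
top narrow 114 med z 0.0705 uvc [377.4 235.5] depth xy [ 0.5546 -0.0828] plane xy [ 0.5546 -0.0829] extent [0.019 0.019]
top broad 386 med z 0.0637 uvc [466.  211.1] depth xy [ 0.5776 -0.237 ] plane xy [ 0.5775 -0.2369] extent [0.038 0.037]
side sq 300 med z 0.0648 uvc [328.5 235.4] depth xy [0.5508 0.0774] plane xy [0.5512 0.0768] extent [0.034 0.036]
side narrow 69 med z 0.0706 uvc [376.3 187.3] depth xy [ 0.552  -0.0819] plane xy [ 0.5523 -0.0825] extent [0.019 0.02 ]
side broad 143 med z 0.0641 uvc [403.8 151.8] depth xy [ 0.5744 -0.2343] plane xy [ 0.5745 -0.2344] extent [0.039 0.038]
```

View pics/c1.png

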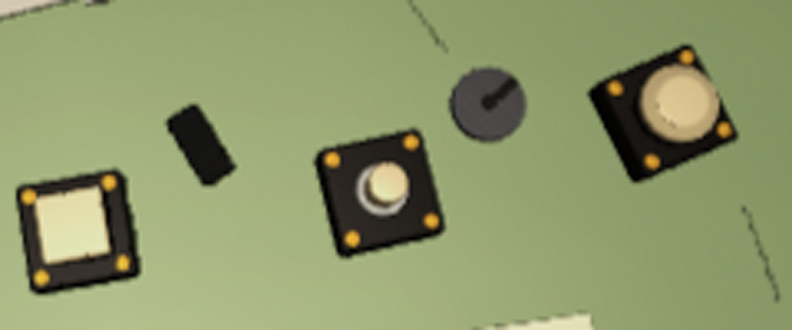

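View pics/c2.png

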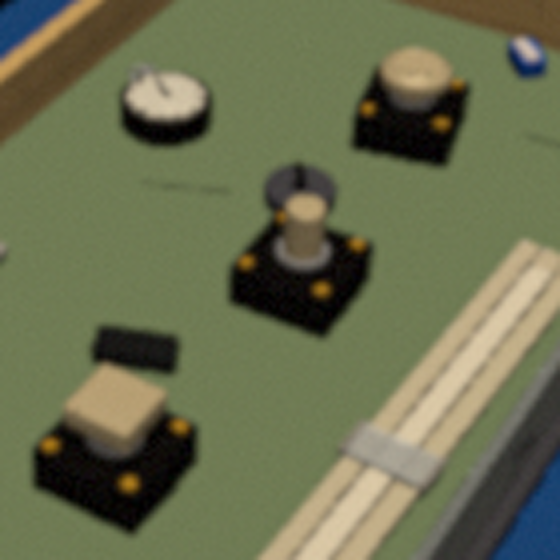

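```bash
cat >> h.py <<'E'
from scipy.spatial.transform import Rotation as Ro
def delta(t):
    s=r.state();w,x,y,z=s["tcp_rot"]
    return (Ro.from_quat([x,y,z,w]).inv().apply(np.array(t)-s["tcp_pos"])*100).round(2)
E
python3 -c "
from h import *
print(delta([.576,-.236,.12]),delta([.5535,-.0825,.12]),r.state()['t'])"
```

```text
[-62.11 -68.4   11.15] [-53.36 -55.59  11.14] 0.1
```

Request:
apply_moves:
  deltas:
    - {"jaw":0,"dp":[-3,-3.3,0]}
    - {"jaw":0,"dp":[-6,-6.6,0]}
    - {"jaw":0,"dp":[-9,-9.9,0]}
    - {"jaw":0,"dp":[-12,-13.2,0]}
    - {"jaw":0,"dp":[-15,-16.5,0]}
    - {"jaw":0,"dp":[-18,-19.8,0]}
    - {"jaw":0,"dp":[-21,-23.1,0]}
    - {"jaw":0,"dp":[-24,-26.4,0]}
    - {"jaw":0,"dp":[-27,-29.7,0]}
    - {"jaw":0,"dp":[-30,-33,0]}
    - {"jaw":0,"dp":[-31,-34.2,0]}
    - {"jaw":0,"dp":[-31,-34.2,0]}
  squeeze: 20

```text
invalid input at $.deltas[0]: expected keys jaw, dp, rotation
```

Request:
apply_moves:
  deltas:
    - {"jaw":0,"dp":[-3,-3.3,1]}
    - {"jaw":0,"dp":[-6,-6.6,2]}
    - {"jaw":0,"dp":[-9,-9.9,3]}
    - {"jaw":0,"dp":[-12,-13.2,4]}
    - {"jaw":0,"dp":[-15,-16.5,5]}
    - {"jaw":0,"dp":[-18,-19.8,6]}
    - {"jaw":0,"dp":[-21,-23.1,7]}
    - {"jaw":0,"dp":[-24,-26.4,8]}
    - {"jaw":0,"dp":[-27,-29.7,9]}
    - {"jaw":0,"dp":[-30,-33,10]}
    - {"jaw":0,"dp":[-31.1,-34.2,11.1]}
    - {"jaw":0,"dp":[-31.1,-34.2,11.1]}

```text
invalid input at $.deltas[0]: expected keys jaw, dp, rotation
```

```bash
python3 - <<'E'
from h import *
print(delta([.576,-.236,.074]),r.state())
p,d=r.camera("side"); cv2.imwrite("pics/s1.png",p[:,:,::-1])
E
```

```text
[-62.11 -68.4   15.75] {'t': 0.1, 'joints': array([-1.19368601,  0.60006078, -0.00252957,  1.60006071,  0.00179118,
        0.9429074 , -0.07981952]), 'qvel': array([ 2.16209542e-04, -1.54090593e-03,  1.11734598e-03, -2.40074988e-03,
       -2.96620659e-04, -1.87956681e-03,  8.29050809e-06]), 'effort': array([ 4.69929480e-03, -7.77987885e+01,  1.56980373e+00, -2.58625710e+01,
        1.25916101e-02,  5.44794457e-03,  4.88007663e-05]), 'tcp_pos': array([0.3176642 , 0.6512223 , 0.23048834]), 'tcp_rot': array([-9.53752735e-05,  2.24952118e-01,  9.74369555e-01, -7.10694828e-04]), 'contact_force': array([0.56716162, 0.35743923, 0.3053011 ]), 'wrist_torque': array([ 0.01937465,  0.01004748, -0.02000716]), 'gripper_force': 0.0, 'opening': 0.0855024459658656}
```

View pics/s1.png

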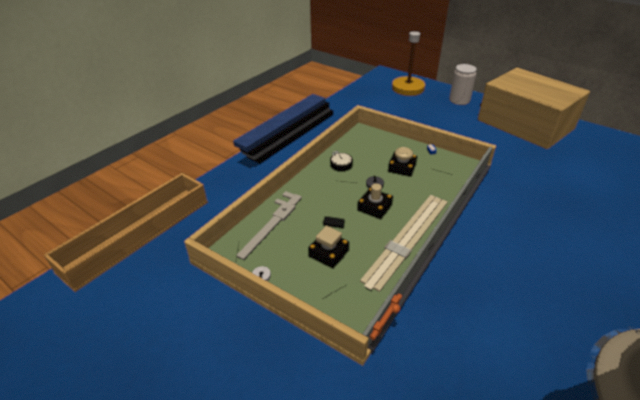

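The scene is unchanged because the moves were refused: each row needs a rotation.

Request:
apply_moves:
  deltas:
    - {"jaw":0,"dp":[-3,-3.3,0],"rotation":[0,0,0]}
    - {"jaw":0,"dp":[-6,-6.6,0],"rotation":[0,0,0]}
    - {"jaw":0,"dp":[-9,-9.9,0],"rotation":[0,0,0]}
    - {"jaw":0,"dp":[-12,-13.2,0],"rotation":[0,0,0]}
    - {"jaw":0,"dp":[-15,-16.5,0],"rotation":[0,0,0]}
    - {"jaw":0,"dp":[-18,-19.8,0],"rotation":[0,0,0]}
    - {"jaw":0,"dp":[-21,-23.1,0],"rotation":[0,0,0]}
    - {"jaw":0,"dp":[-24,-26.4,0],"rotation":[0,0,0]}
    - {"jaw":0,"dp":[-27,-29.7,0],"rotation":[0,0,0]}
    - {"jaw":0,"dp":[-30,-33,0],"rotation":[0,0,0]}
    - {"jaw":0,"dp":[-31,-34.2,0],"rotation":[0,0,0]}
    - {"jaw":0,"dp":[-31,-34.2,0],"rotation":[0,0,0]}
  squeeze: 20

```text
t: 1.35
tcp_pos: [0.4471, 0.2054, 0.2314]
tcp_rot: [0.0, 0.227, 0.974, -0.0]
contact_force: [0.8, 1.1, 0.1]
opening: -0.0001
gripper_force: 0.0
```

Request:
apply_moves:
  deltas:
    - {"jaw":0,"dp":[-3,-3.3,1],"rotation":[0,0,0]}
    - {"jaw":0,"dp":[-6,-6.6,2],"rotation":[0,0,0]}
    - {"jaw":0,"dp":[-9,-9.9,3],"rotation":[0,0,0]}
    - {"jaw":0,"dp":[-12,-13.2,4],"rotation":[0,0,0]}
    - {"jaw":0,"dp":[-15,-16.5,5],"rotation":[0,0,0]}
    - {"jaw":0,"dp":[-18,-19.8,6],"rotation":[0,0,0]}
    - {"jaw":0,"dp":[-21,-23.1,7],"rotation":[0,0,0]}
    - {"jaw":0,"dp":[-24,-26.4,8],"rotation":[0,0,0]}
    - {"jaw":0,"dp":[-27,-29.7,9],"rotation":[0,0,0]}
    - {"jaw":0,"dp":[-30,-33,10],"rotation":[0,0,0]}
    - {"jaw":0,"dp":[-31.1,-34.2,11.1],"rotation":[0,0,0]}
    - {"jaw":0,"dp":[-31.1,-34.2,11.1],"rotation":[0,0,0]}

```text
t: 2.55
tcp_pos: [0.5762, -0.237, 0.1184]
tcp_rot: [-0.001, 0.226, 0.974, -0.0]
contact_force: [-0.4, 0.3, 0.3]
opening: 0.0001
gripper_force: 0.0
```

```bash
python3 - <<'E'
from h import *
p,d=r.camera("side"); cv2.imwrite("pics/s2.png",cv2.resize(p[60:220,300:500,::-1],None,fx=3,fy=3))
print(delta([.576,-.236,.074]),r.state()["tcp_pos"],r.state()["contact_force"],r.state()["t"])
E
```

```text
[-0.05 -0.12  4.51] [ 0.57612296 -0.23475492  0.11911054] [0.71589696 0.04360961 0.54270564] 2.6
```

View pics/s2.png

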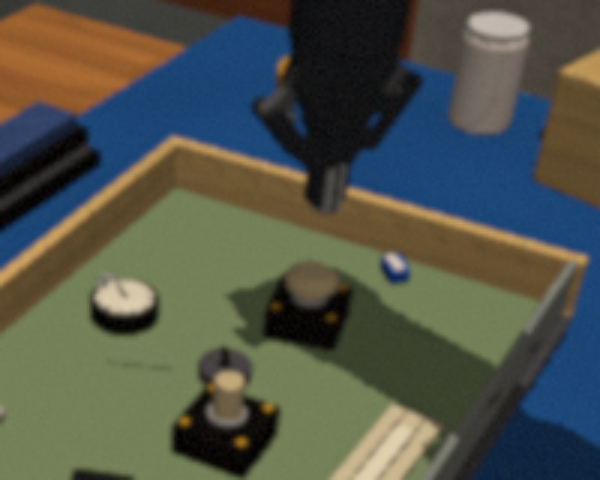

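Closed fingertips at crop (327,205) stand above the broad cap at (312,275). I'll go down close to it, then press.

Request:
apply_moves:
  deltas:
    - {"jaw":0,"dp":[0,0,2.5],"rotation":[0,0,0]}
    - {"jaw":0,"dp":[0,0,4.5],"rotation":[0,0,0]}
    - {"jaw":0,"dp":[0,0,5.2],"rotation":[0,0,0]}
    - {"jaw":0,"dp":[0,0,5.4],"rotation":[0,0,0]}
    - {"jaw":0,"dp":[0,0,5.6],"rotation":[0,0,0]}
    - {"jaw":0,"dp":[0,0,5.8],"rotation":[0,0,0]}
    - {"jaw":0,"dp":[0,0,5.9],"rotation":[0,0,0]}
    - {"jaw":0,"dp":[0,0,5.9],"rotation":[0,0,0]}
    - {"jaw":0,"dp":[0,0,5.9],"rotation":[0,0,0]}

```text
t: 3.5
tcp_pos: [0.5766, -0.2354, 0.0618]
tcp_rot: [0.001, 0.225, 0.974, 0.0]
contact_force: [1.3, 0.8, 2.3]
opening: -0.0
gripper_force: 0.9
```

```bash
python3 - <<'E'
from h import *
p,d=r.camera("side")
s=r.state();print(s["tcp_pos"],s["contact_force"],s["t"])
E
```

```text
[ 0.57655156 -0.23540304  0.06170223] [0.74155246 0.41426091 3.48432536] 3.55
```

Request:
apply_moves:
  deltas:
    - {"jaw":0,"dp":[0,0,0.2],"rotation":[0,0,0]}
    - {"jaw":0,"dp":[0,0,0.4],"rotation":[0,0,0]}
    - {"jaw":0,"dp":[0,0,0.4],"rotation":[0,0,0]}
    - {"jaw":0,"dp":[0,0,0.4],"rotation":[0,0,0]}

```text
t: 3.95
tcp_pos: [0.5765, -0.2355, 0.0574]
tcp_rot: [0.0, 0.225, 0.974, -0.0]
contact_force: [2.3, 2.4, 3.6]
opening: 0.0
gripper_force: 1.7
```

```bash
python3 - <<'E'
from h import *
for i in range(4):
    r.camera("side");s=r.state();print(s["tcp_pos"],s["contact_force"],s["t"])
E
```

```text
[ 0.57652437 -0.23540913  0.05739553] [1.21499958 1.28960913 2.85050148] 4.0
[ 0.57650942 -0.23545219  0.05742357] [1.83350214 1.02326035 3.32758155] 4.05
[ 0.57649367 -0.2354183   0.0574147 ] [2.58466771 1.21865974 2.73539699] 4.1
[ 0.57649931 -0.2354488   0.05746424] [2.09128541 0.20913813 2.1699766 ] 4.15
```

The force (about 3 N) leaves the click ambiguous, so I'll press on to the bottom stop, where a rise in force will show it.

Request:
apply_moves:
  deltas:
    - {"jaw":0,"dp":[0,0,0.1],"rotation":[0,0,0]}
    - {"jaw":0,"dp":[0,0,0.2],"rotation":[0,0,0]}
    - {"jaw":0,"dp":[0,0,0.2],"rotation":[0,0,0]}
    - {"jaw":0,"dp":[0,0,0.2],"rotation":[0,0,0]}

```text
t: 4.55
tcp_pos: [0.5765, -0.2354, 0.056]
tcp_rot: [0.001, 0.225, 0.974, -0.0]
contact_force: [1.1, 2.3, 10.9]
opening: 0.0002
gripper_force: 5.5
```

```bash
python3 - <<'E'
from h import *
for i in range(4):
    r.camera("side");s=r.state();print(s["tcp_pos"],s["contact_force"],s["t"])
E
```

```text
[ 0.57653851 -0.23545314  0.05604532] [ 1.17297669  1.91029493 10.50935863] 4.6
[ 0.57651419 -0.23544979  0.05602595] [ 1.74773826  1.25747478 10.75774919] 4.65
[ 0.57653501 -0.23541492  0.05603708] [ 1.00422125  1.47458131 10.9002687 ] 4.7
[ 0.5764817  -0.23544545  0.05600273] [ 0.64766332  1.02923378 10.77591248] 4.75
```

The bottom stop was reached at z = 0.056 (8 mm down, 10.8 N), so broad has clicked. Now I lift off and go over to narrow.

Request:
apply_moves:
  deltas:
    - {"jaw":0,"dp":[0,0,-1],"rotation":[0,0,0]}
    - {"jaw":0,"dp":[0,0,-3],"rotation":[0,0,0]}
    - {"jaw":0,"dp":[0,0,-5],"rotation":[0,0,0]}
    - {"jaw":0,"dp":[0,0,-5],"rotation":[0,0,0]}

```text
t: 5.15
tcp_pos: [0.5762, -0.2362, 0.1075]
tcp_rot: [0.001, 0.225, 0.974, -0.0]
contact_force: [-0.2, 0.0, -0.1]
opening: -0.0003
gripper_force: 0.0
```

```bash
python3 -c "
from h import *
print(delta([.5535,-.0825,.105]),r.state()['tcp_pos'],r.state()['contact_force'])"
```

```text
[ 8.79 12.81  0.23] [ 0.57621135 -0.23618443  0.10746714] [-0.22802409  0.04740066 -0.124954  ]
```

Request:
apply_moves:
  deltas:
    - {"jaw":0,"dp":[2.2,3.2,0],"rotation":[0,0,0]}
    - {"jaw":0,"dp":[4.4,6.4,0],"rotation":[0,0,0]}
    - {"jaw":0,"dp":[6.6,9.6,0],"rotation":[0,0,0]}
    - {"jaw":0,"dp":[8.8,12.8,0],"rotation":[0,0,0]}
    - {"jaw":0,"dp":[8.8,12.8,0],"rotation":[0,0,0]}
    - {"jaw":0,"dp":[8.8,12.8,0],"rotation":[0,0,0]}
    - {"jaw":0,"dp":[8.8,12.8,0],"rotation":[0,0,0]}

```text
t: 5.85
tcp_pos: [0.5528, -0.0831, 0.105]
tcp_rot: [-0.0, 0.226, 0.974, -0.001]
contact_force: [-0.1, -0.9, -0.2]
opening: 0.0003
gripper_force: 0.0
```

```bash
python3 - <<'E'
from h import *
p,d=r.camera("side"); cv2.imwrite("pics/s3.png",cv2.resize(p[80:240,300:480,::-1],None,fx=3,fy=3))
print(delta([.5535,-.0825,.072]),r.state()["tcp_pos"],r.state()["contact_force"])
E
```

```text
[-0.02  0.11  3.3 ] [ 0.55287938 -0.08335072  0.10504701] [0.13940328 0.51262144 0.18480824]
```

View pics/s3.png

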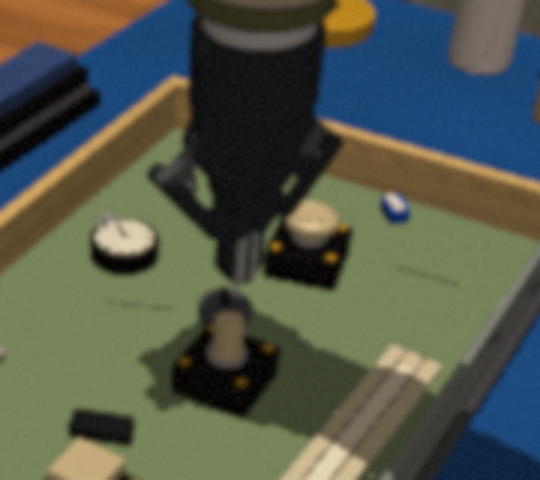

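The tip at (240,278) is centred over the plunger at (230,315), and broad has sprung up. Pressing narrow.

Request:
apply_moves:
  deltas:
    - {"jaw":0,"dp":[0,0.1,1.5],"rotation":[0,0,0]}
    - {"jaw":0,"dp":[0,0.1,3],"rotation":[0,0,0]}
    - {"jaw":0,"dp":[0,0.1,3.4],"rotation":[0,0,0]}
    - {"jaw":0,"dp":[0,0.1,3.6],"rotation":[0,0,0]}
    - {"jaw":0,"dp":[0,0.1,3.8],"rotation":[0,0,0]}
    - {"jaw":0,"dp":[0,0.1,4],"rotation":[0,0,0]}
    - {"jaw":0,"dp":[0,0.1,4.2],"rotation":[0,0,0]}
    - {"jaw":0,"dp":[0,0.1,4.4],"rotation":[0,0,0]}
    - {"jaw":0,"dp":[0,0.1,4.4],"rotation":[0,0,0]}
    - {"jaw":0,"dp":[0,0.1,4.4],"rotation":[0,0,0]}

```text
t: 6.9
tcp_pos: [0.5532, -0.082, 0.0623]
tcp_rot: [0.0, 0.226, 0.974, -0.0]
contact_force: [-3.8, -2.3, 9.1]
opening: -0.0001
gripper_force: 4.5
```

```bash
python3 - <<'E'
from h import *
for i in range(4):
    r.camera("side");s=r.state();print(s["tcp_pos"],s["contact_force"],s["t"])
E
```

```text
[ 0.55319168 -0.08195988  0.06225664] [-3.71845035 -3.00167158  9.05343694] 6.95
[ 0.55316868 -0.08195645  0.06224132] [-4.04517471 -4.59162318  8.85166619] 7.0
[ 0.55320711 -0.08195724  0.06225941] [-3.19896479 -3.38639099  8.9785831 ] 7.05
[ 0.55317128 -0.08196387  0.06225246] [-4.08780841 -3.53941813  8.30768706] 7.1
```

Request:
apply_moves:
  deltas:
    - {"jaw":0,"dp":[0,0,0.1],"rotation":[0,0,0]}
    - {"jaw":0,"dp":[0,0,0.2],"rotation":[0,0,0]}
    - {"jaw":0,"dp":[0,0,0.2],"rotation":[0,0,0]}
    - {"jaw":0,"dp":[0,0,0.2],"rotation":[0,0,0]}

```text
t: 7.5
tcp_pos: [0.5533, -0.082, 0.0619]
tcp_rot: [0.001, 0.226, 0.974, -0.0]
contact_force: [-8.1, -2.4, 30.0]
opening: 0.0002
gripper_force: 15.2
```

Request:
apply_moves:
  deltas:
    - {"jaw":0,"dp":[0,0,-1],"rotation":[0,0,0]}
    - {"jaw":0,"dp":[0,0,-4],"rotation":[0,0,0]}
    - {"jaw":0,"dp":[0,0,-8],"rotation":[0,0,0]}
    - {"jaw":0,"dp":[0,0,-11],"rotation":[0,0,0]}
    - {"jaw":0,"dp":[0,0,-11],"rotation":[0,0,0]}
    - {"jaw":0,"dp":[0,0,-11],"rotation":[0,0,0]}

```text
t: 8.1
tcp_pos: [0.5542, -0.0808, 0.1703]
tcp_rot: [0.001, 0.225, 0.974, 0.0]
contact_force: [0.3, -0.0, -0.8]
opening: -0.0001
gripper_force: 0.0
```

```bash
python3 - <<'E'
from h import *
p,d=r.camera("side"); cv2.imwrite("pics/s4.png",cv2.resize(p[80:280,280:480,::-1],None,fx=2.5,fy=2.5))
print(r.state()["tcp_pos"],r.state()["contact_force"])
E
```

```text
[ 0.5535752  -0.08068789  0.16926434] [-0.32167112  0.01577531 -0.09952051]
```

View pics/s4.png

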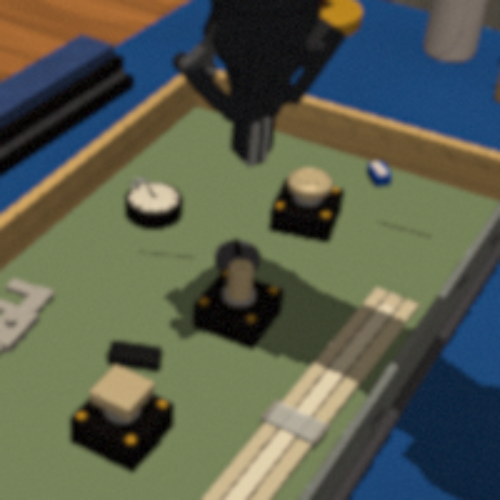

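The narrow plunger also went to its bottom stop. All three keys are up (narrow at (240,265), broad at (310,185), square at (122,392)), the stopwatch at (153,202) hasn't moved, and the gripper is clear.

```bash
python3 -c "
from station import r
print(r.close_job())"
```

```text
the job is handed in; nothing more can be done
None
```

I pressed the broad button and then the narrow plunger to their bottom stops, past the click. Both sprang back up, the square key and stopwatch were left untouched, and the job is handed in; no verdict was shown.

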